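Take the pad cartridge out of the injection trainer and clip it away

TASK

Practice is over: draw the pad cartridge straight and level out of the injection trainer's channel on to its loading ledge, without forcing it. Then lay it, not drop it, into the empty storage cradle and press it down until it clicks home, flat under the clips on both sides. Leave the other cartridge and everything else on the table where they are.

Things in the scene. Friction and masses are not known exactly. Their poses are not given: they have to be found in the camera images.
- trainer: Injection trainer, fixed: pale grey-blue base board 240 x 112 mm, 12 mm high; its +x half carries two skin-coloured rounded cheeks (35 mm high) with a channel between them, closed at the +x end; the -x half is the flat open loading ledge. Origin: centre of its underside, on the table. +x runs along the channel inwards: the cartridge is drawn out along -x.
- trainer_mouth (a point): Middle of the channel's mouth, on its floor, which is level with the ledge (12 mm above the table); axes as the trainer's. Lips above the channel's sides, 46 mm apart and 9.5 mm above the floor, cover the cartridge plate's edges (about 1 mm play each side, 1.5 mm above), so it can only slide out along -x. The ledge reaches 115 mm in front of the mouth.
- cartridge: The pad cartridge in the trainer, 0.2 to 0.3 kg: a white plate 110 (x) x 56 (y) x 8 mm with a skin-coloured hard pad 92 x 38 mm, 20 mm high, on its middle (pad top 28 mm above the plate's underside) and a white tongue 36 mm long, 26 mm wide, 8 mm thick at its -x end, which ends in a blue pull lug. Origin: centre of the plate's underside; x away from the lug, z up.
- cartridge_mid (a point): Centre of the cartridge, 14 mm above its plate's underside, axes as its body's. At the start 35 to 55 mm inside the channel's mouth; when it is 55 mm or more in front of the mouth the plate is clear of the channel, and at 58 to 80 mm it lies steadily on the ledge. It weighs most at its middle and can be lifted there by the sides of its pad (38 mm apart).
- cartridge_lug (a point): Centre of the cartridge's blue pull lug: an upright plate 8 mm thick (x), 30 mm wide (y), 24 mm high, standing on the tongue (tongue top 12 mm below this point), 95 mm from the cartridge's middle along its -x. Behind it, on its +x side, 36 mm of the tongue is free: a fingertip let down there hooks the lug and pulls it along -x with under 3 N.
- cradle: The empty storage cradle, fixed: grey base 136 x 96 mm with a blue spring clip along each long side (two sloping tabs 34 mm high, 32 mm gap between them at the middle) and flared grey corner guides 26 mm high. Origin: centre of its underside, on the table; x along its length, z up. The cartridge goes in plate down, lengthways, either way round; its tongue passes out between the guides at the end.
- cradle_seat (a point): Centre of the empty cradle's floor, 6 mm above the table. Laid in loosely, the cartridge rests on the sloping clips, its plate's underside about 15 mm above this floor. Pressed down on the middle of its pad the clips give at 5 to 9 N, one side perhaps before the other; pressed on to 15 to 20 N it lies flat on the floor, held. Play when home about 2 mm; the clips and guides catch it up to 4 mm off.
- full_cradle: A second cradle of the same make and size as the empty one, with the other cartridge clipped in it; leave it alone. Origin: centre of its underside; x along its length.
- spare_mid (a point): Centre of the other cartridge (same shape, dark brown pad), clipped in the full cradle; it must stay there.
- dish: Loose steel kidney dish, about 190 x 100 x 35 mm; leave it. Origin: at table height under its inside, near its middle.
- mouse: Loose black computer mouse, 108 x 60 x 34 mm; leave it. Origin: centre of its underside.
- vial: Loose small amber vial, 36 mm in diameter, 62 mm high, standing; leave it. Origin: centre of its underside.
- syringe: Loose capped syringe lying on the table, about 160 mm long, 17 mm thick; leave it. Origin: under its middle.
Things that resemble listed ones, but are neither listed nor needed, are in the scene too. Leave any purple look-alike of the cartridge alone.

How it is judged:
On the way:
1. the cartridge has been drawn clear of the channel and lies level on the loading ledge (x of cartridge_mid in the frame of trainer between -0.11 and -0.059 m and z of cartridge_mid in the frame of trainer below 0.031 m and angle between cartridge_mid's own z axis and vertical below 0.08 rad), for 0.2 s.
At the end, for the whole second after the job is handed in: The pad cartridge lies home in the cradle that was empty: its mid within 6 mm of the cradle's centre in plan and no more than 2.5 mm above its seated height, level within 0.04 rad and in line within 0.07 rad (either way round); the other cartridge is where it was (z of cartridge_mid in the frame of cradle below 0.0225 m and horizontal distance between cartridge_mid and cradle below 0.006 m and angle between cartridge_mid's own z axis and vertical below 0.04 rad and angle between the x axis of cartridge_mid and the x axis of cradle, either way round below 0.07 rad and distance of spare_mid from where it was at the start of the episode below 0.008 m); the robot touches nothing.
It fails at once if the cartridge is tipped by more than 0.08 rad while it is still in the channel (x of cartridge_mid in the frame of trainer between -0.05 and 0.06 m and y of cartridge_mid in the frame of trainer between -0.02 and 0.02 m and z of cartridge_mid in the frame of trainer below 0.034 m and angle between cartridge_mid's own z axis and vertical above 0.08 rad).
It fails at once if the cartridge is forced or jammed against the trainer with more than 30 N (contact force between cartridge and trainer above 30 N).
It fails at once if the cartridge is dropped into the cradle (falls on to it at more than 0.6 m/s) (horizontal distance between cartridge_mid and cradle below 0.05 m and z of cartridge_mid in the frame of cradle below 0.06 m and linear speed of cartridge above 0.6 m/s).
It fails at once if the other cartridge is disturbed (moved by more than 8 mm) (distance of spare_mid from where it was at the start of the episode above 0.008 m).
It fails at once if the kidney dish, mouse, vial or syringe is shifted by more than 20 mm (distance of any of dish, mouse, vial, syringe from where it was at the start of the episode above 0.02 m).
It also fails if it takes over 61 s, if anything falls off the work surface, if the arm or the gripper's body presses on something with over 40 N, if the wrist force passes 120 N, or if a joint passes its speed limit or range.

ROBOT

A 6-joint arm with a two-finger parallel gripper is mounted at the origin on the work surface. World frame = base frame: x ahead of the robot, y to its left, z up, the work surface at z = 0. Lengths are in m, angles in rad, forces in N, time in s.
With the tool pointing down it reaches from about 0.35 to 0.975 m from the base axis. Payload 7.1 kg.
Tool frame: the origin (TCP) lies on the centre line of the jaws, within the pads' length; the fingertips stand 8 mm ahead of it and the grasp point (between the pads) lies 11 mm behind it (bot.tips_ahead is the distance from the TCP to the fingertips, in m); z points along the fingers, y is the line along which they close (so a half turn about z gives the same grasp; the last joint's range is limited). The gripper opens to 88 mm and grips with 3 to 60 N. Pads are 20 mm wide; open, the fingers measure 115 mm over their backs; the gripper's body (75 mm by 178 mm) begins 61 mm behind the grasp point.
Start: joints at [1.292, 0.423, 1.63, -0, 1.089, -0.019], TCP at [0.161, 0.604, 0.231] pointing down, gripper open.
Joint ranges: [-3, 3], [-0.9, 2.11], [0.09, 2.58], [-1.31, 4.45], [0.11, 2.69], [-2.54, 2.54]. Speed limits (rad/s): [2.39, 2.39, 3.01, 3.14, 3.14, 3.14].

INTERFACE

Orientations are given as [roll, pitch, yaw] about the fixed x, y, z axes, in that order (R = Rz(yaw) Ry(pitch) Rx(roll)).
In Python, from bench import bot gives the robot as it stands.
- The arm moves only by the shell command python3 -m creep 'ROWS' [FORCE]. ROWS is text: rows parted by semicolons, each of 7 numbers parted by spaces: the shift along the tool's x, y, z in mm, then the turn, a rotation vector about the tool's x, y, z in degrees, then the closure, from 0 (fully open) to 1 (shut). In form: x y z ax ay az jaw; .... A call has 1 to 12 rows; each row shifts and turns the commanded pose from where the row before left it, along the tool's axes as they then stand; what a row does not reach is not made up. A row lasts 1/12 s, in which the tool goes at most 41.7 mm and 7.16 degrees, less where a joint would pass 70% of its speed; a pose out of reach is approached as far as the arm can. A call is refused whole if a number of a shift passes 41.7 or a number of a turn 7.16, either way. A call with a gripper value outside its range is refused whole. The fingers move at their own pace and stop on an object; FORCE is the grip in N (left out, the last holds). Time passes only in rows, so rows that do not move let the fingers close. It gives the time, the measured TCP pose, the force, the opening and the grip force at its end, in the units of the state.
- bot.state(): the state, without advancing time (a new reading comes with each control period).
- bot.snapshot(name): name is "scene" or "side" or "wrist"; returns the picture (400x640x3 uint8, red, green, blue); there is no depth.
- bot.camera_model(name): a dict with "fx", "fy", "cx", "cy" (pixels), "distortion" ([k1, k2, p1, p2, k3] as OpenCV has them; the pictures are not rectified), "rvec" (rotation vector, rad) and "tvec" (3), from world to camera coordinates, as OpenCV has them. Camera axes: x right, y down, z forward; pixel columns grow to the right and rows downward; lengths in m; the calibration is good to about 2 mm. A picture is of the moment at which its call begins: read the wrist's pose just before it. camera_model takes no time and is no camera call; for the wrist camera it gives the pose at the moment of the call.
- bot.hand_in(): hands the job in; it is judged then, once.
The state is a dict: "clock": time; "joints": joint angles; "qd": joint speeds; "effort": joint torques, N m; "eef_pos": TCP position; "eef_rot": TCP orientation; "contact_force": force on the tool from outside, world axes, zero at the start; "torque": the same for the moment, N m; "finger_gap": finger opening in m; "finger_force": force on a finger pad.
Only numpy, scipy, OpenCV 4.12 (cv2) and the standard library are available. Lean on these libraries where they do the work, as an engineer would, in place of code of your own. Each camera call takes 0.05 s, during which the arm holds its last target. There are 200 camera calls.

## Working session

There is one attempt and no reset: what is moved stays moved. The work goes in short steps, Python scripts to look and compute and a shell command to move; the robot and the scene stay as the last step left them, time stands still between calls to the robot, and variables do not carry over. Pictures are saved under pics/ and viewed, at most 10 in all, crops included, and the job is handed in when it is done.

```bash
mkdir -p pics
python3 - <<'E'
from bench import bot
import cv2,numpy as np
a=bot.snapshot("scene");b=bot.snapshot("side")
cv2.imwrite("pics/scene.png",a[:,:,::-1]);cv2.imwrite("pics/side.png",b[:,:,::-1])
for n in("scene","side","wrist"):print(n,bot.camera_model(n))
s=bot.state();print(s)
E
ls
```

```text
scene {'fx': 363.2164143124845, 'fy': 363.2164143124845, 'cx': 317.1830032632373, 'cy': 199.74755213287716, 'distortion': array([-0.05061783,  0.        ,  0.        ,  0.        ,  0.        ]), 'rvec': array([ 2.23454315,  1.43333201, -0.415694  ]), 'tvec': array([-0.29398349, -0.39270634,  1.17658492])}
side {'fx': 452.4455762694311, 'fy': 452.4455762694311, 'cx': 322.7596096140712, 'cy': 197.23186531088808, 'distortion': array([-0.10020883,  0.        ,  0.        ,  0.        ,  0.        ]), 'rvec': array([ 0.53416371, -2.81869571,  0.98168132]), 'tvec': array([0.53310132, 0.1334439 , 0.94491301])}
wrist {'fx': 275.86249707773464, 'fy': 275.86249707773464, 'cx': 320.6978667435417, 'cy': 198.74710116700592, 'distortion': array([-0.02563967,  0.        ,  0.        ,  0.        ,  0.        ]), 'rvec': array([-2.32455449, -1.78796225, -0.22402388]), 'tvec': array([-0.62294367, -0.03140769,  0.38978097])}
{'clock': 0.1, 'joints': array([ 1.29201871e+00,  4.23728510e-01,  1.63062246e+00,  2.27117540e-06,
        1.08856895e+00, -1.89850632e-02]), 'qd': array([-0.00084815, -0.00075566, -0.0028229 , -0.00094639, -0.00044642,
       -0.00027632]), 'effort': array([ 2.69238353e-04, -5.45612669e+01, -2.74324179e+01,  6.45021466e-02,
        1.88300433e-02, -9.24433010e-06]), 'eef_pos': array([0.16038115, 0.60356656, 0.22999835]), 'eef_rot': array([-3.14026567e+00, -2.72070318e-05,  2.88179903e+00]), 'contact_force': array([ 1.01393165, -0.36602326,  0.23857061]), 'torque': array([ 0.04704623, -0.01753394,  0.01338548]), 'finger_force': 0.0, 'finger_gap': 0.08774024498245772}
pics
```

View pics/scene.png

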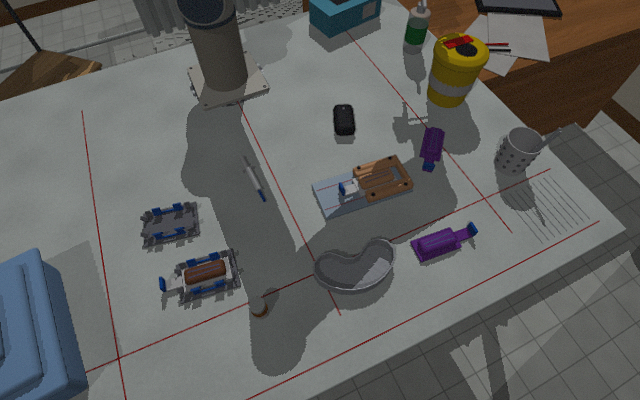

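View pics/side.png

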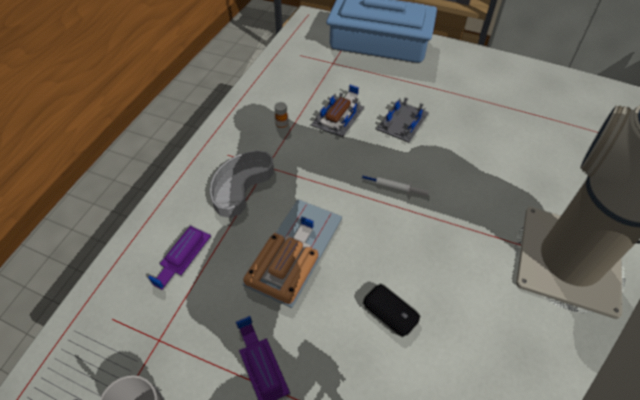

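The scene view shows the trainer around (365,185), with its lug at about (348,188). The empty cradle is at (170,222) and the full one at (205,275). The side view shows the trainer at (290,255), lug at (306,224), and the empty cradle at (402,118).

```bash
cat > h.py <<'E'
from bench import bot
import cv2,numpy as np
from scipy.spatial.transform import Rotation as Ro
def ray(m,px):
    K=np.array([[m['fx'],0,m['cx']],[0,m['fy'],m['cy']],[0,0,1]])
    p=cv2.undistortPoints(np.array(px,float).reshape(-1,1,2),K,m['distortion']).reshape(-1,2)
    R=cv2.Rodrigues(m['rvec'])[0]
    d=np.c_[p,np.ones(len(p))]@R
    return -R.T@m['tvec'],d
def plane(m,px,z):
    c,d=ray(m,px); return c+d*((z-c[2])/d[:,2])[:,None]
def proj(m,P):
    K=np.array([[m['fx'],0,m['cx']],[0,m['fy'],m['cy']],[0,0,1]])
    return cv2.projectPoints(np.array(P,float).reshape(-1,1,3),m['rvec'],m['tvec'],K,m['distortion'])[0].reshape(-1,2)
def delta(target,yaw):
    "mm shift in tool axes and yaw (deg about tool z) to reach target TCP (world), tool down"
    s=bot.state();R=Ro.from_euler('xyz',s['eef_rot'])
    t=R.inv().apply(np.array(target)-s['eef_pos'])*1000
    G=Ro.from_euler('xyz',[np.pi,0,yaw]); return t.round(1),np.degrees((R.inv()*G).as_rotvec()).round(2)
E
python3 - <<'E'
from h import *
np.set_printoptions(precision=3,suppress=True)
S=bot.camera_model('scene');D=bot.camera_model('side')
print('lug S',plane(S,[(348,188)],.044),'D',plane(D,[(306,224)],.044))
print('ledge S',plane(S,[(313,185),(324,218)],.012))
print('cheek S',plane(S,[(353,163),(400,155),(413,185),(366,202)],.047))
print('cradleE S',plane(S,[(170,222)],.01),'D',plane(D,[(402,118)],.01))
print('ends S',plane(S,[(142,225),(200,215)],.015))
print('full S',plane(S,[(205,275)],.03),'D',plane(D,[(339,111)],.03),plane(S,[(165,285)],.03))
print('dish,mouse,syr',plane(S,[(355,265),(344,120),(255,180)],.02))
print(proj(S,bot.state()['eef_pos']),proj(D,bot.state()['eef_pos']))
E
```

```text
lug S [[0.568 0.149 0.044]] D [[0.551 0.151 0.044]]
ledge S [[0.504 0.082 0.012]
 [0.604 0.067 0.012]]
cheek S [[0.507 0.194 0.047]
 [0.535 0.318 0.047]
 [0.63  0.298 0.047]
 [0.624 0.169 0.047]]
cradleE S [[ 0.454 -0.284  0.01 ]] D [[ 0.455 -0.283  0.01 ]]
ends S [[ 0.436 -0.349  0.015]
 [ 0.469 -0.21   0.015]]
full S [[ 0.633 -0.238  0.03 ]] D [[ 0.613 -0.223  0.03 ]] [[ 0.619 -0.325  0.03 ]]
dish,mouse,syr [[ 0.747  0.077  0.02 ]
 [ 0.34   0.254  0.02 ]
 [ 0.431 -0.051  0.02 ]]
[[427.37   -8.871]] [[477.428 551.124]]
```

Run:
```python
from h import *
a=bot.snapshot("wrist");cv2.imwrite("pics/w0.png",a[:,:,::-1])
```

```text
(no output)
```

View pics/w0.png

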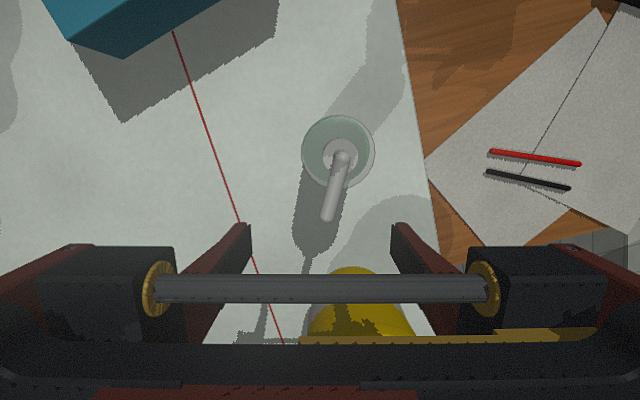

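The wrist view shows only the bottle at (335,150), the yellow bin under the jaws and the paper, so the trainer isn't in sight yet. I'll work out the move that puts the wrist camera over it.

Run:
```python
from h import *
np.set_printoptions(precision=3,suppress=True)
m=bot.camera_model('wrist');s=bot.state();R=Ro.from_euler('xyz',s['eef_rot'])
Rc=cv2.Rodrigues(m['rvec'])[0];c=-Rc.T@m['tvec']
print('cam in tool',R.inv().apply(c-s['eef_pos']),'cam axes in tool\n',R.inv().as_matrix()@Rc.T)
S=bot.camera_model('scene');print('bin base',plane(S,[(450,103),(413,50),(345,35)],0.0))
print(proj(S,[.16,.6,0]),proj(S,[[.16,.6,.2]]))
print(delta([.55,.10,.28],1.37))
```

```text
cam in tool [ 0.067 -0.001 -0.154] cam axes in tool
 [[ 0.    -0.968 -0.249]
 [ 1.     0.    -0.   ]
 [ 0.001 -0.249  0.968]]
bin base [[ 0.396  0.594 -0.   ]
 [ 0.127  0.632  0.   ]
 [-0.049  0.456  0.   ]]
[[410.499  57.929]] [[423.932   1.269]]
(array([-505.9, -386.7,  -49.5]), array([-0.05,  0.05, 86.62]))
```

```bash
python3 -m creep '-32 -21.5 -4 0 0 0 0;-32 -21.5 -4 0 0 0 0;-32 -21.5 -4 0 0 0 0;-32 -21.5 -4 0 0 0 0;-32 -21.5 -4 0 0 0 0;-32 -21.5 -4 0 0 0 0;-32 -21.5 -4 0 0 0 0;-32 -21.5 -4 0 0 0 0;-32 -21.5 -4 0 0 0 0;-32 -21.5 -4 0 0 0 0;-32 -21.5 -4 0 0 0 0;-32 -21.5 -4 0 0 0 0'; python3 -m creep '-32 -21.5 0 0 0 0 0;-32 -21.5 0 0 0 0 0;-32 -21.5 0 0 0 0 0;-30 -21.5 0 0 0 0 0;0 0 0 0 0 7.1 0.3;0 0 0 0 0 7.1 0.6;0 0 0 0 0 7.1 1;0 0 0 0 0 7.1 1;0 0 0 0 0 7.1 1;0 0 0 0 0 7.1 1;0 0 0 0 0 7.1 1;0 0 0 0 0 7.1 1';python3 -m creep '0 0 0 0 0 7.1 1;0 0 0 0 0 7.1 1;0 0 0 0 0 7.1 1;0 0 0 0 0 7.1 1;0 0 0 0 0 0 1;0 0 0 0 0 0 1'
python3 - <<'E'
from h import *
s=bot.state();m=bot.camera_model("wrist")
a=bot.snapshot("wrist");cv2.imwrite("pics/w1.png",a[:,:,::-1]);np.save("w1.npy",m,allow_pickle=True)
print(s['clock'],s['eef_pos'],s['eef_rot'])
E
```

```text
clock: 1.15
eef_pos: [0.4662, 0.2543, 0.2788]
eef_rot: [-3.142, -0.0, 2.882]
contact_force: [0.7, 0.3, -0.6]
finger_gap: 0.0878
finger_force: 0.0
clock: 2.15
eef_pos: [0.5648, 0.1405, 0.2784]
eef_rot: [-3.141, -0.0, 1.884]
contact_force: [0.5, 0.1, -0.1]
finger_gap: 0.0381
finger_force: 0.0
clock: 2.65
eef_pos: [0.5649, 0.1405, 0.2785]
eef_rot: [-3.141, 0.0, 1.399]
contact_force: [-0.7, 1.5, 0.1]
finger_gap: 0.0011
finger_force: 0.0
2.65 [0.56486148 0.14052597 0.27845493] [-3.14111642e+00  2.18460629e-04  1.39856481e+00]
```

View pics/w1.png

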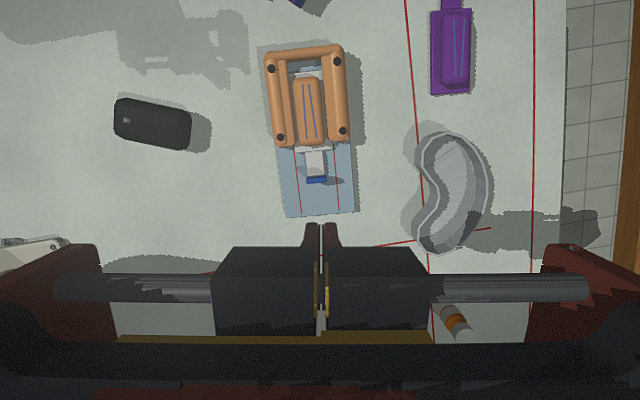

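The wrist view shows the whole trainer: ledge corners at (285,217) and (355,212), blue lug near (316,180), pad at (308,110) and channel between the cheeks.

Run:
```python
from h import *
np.set_printoptions(precision=4,suppress=True)
m=np.load("w1.npy",allow_pickle=True).item();a=cv2.imread("pics/w1.png");h=cv2.cvtColor(a,cv2.COLOR_BGR2HSV)
def masks(lo,hi,box):
    k=cv2.inRange(h,lo,hi);z=np.zeros_like(k);x0,y0,x1,y1=box;z[y0:y1,x0:x1]=k[y0:y1,x0:x1];return z
def big(k):
    c=max(cv2.findContours(k,0,1)[0],key=cv2.contourArea);return c
L=big(masks((100,130,40),(125,255,255),(290,165,345,195)));print('lug',cv2.boundingRect(L),cv2.minAreaRect(L))
k=masks((95,20,60),(118,110,255),(270,140,370,225));k=cv2.morphologyEx(k,cv2.MORPH_OPEN,np.ones((3,3)));r=cv2.minAreaRect(big(k));print('ledge',cv2.boxPoints(r))
x,y,w,hh=cv2.boundingRect(L)
print('lug top mid', plane(m,[cv2.minAreaRect(L)[0]],.040))
b=cv2.boxPoints(r);print(plane(m,b,.012))
p=plane(m,[(285,217),(355,212)],.012);print('front corners',p,'mid',p.mean(0))
q=plane(m,[(267,50),(342,43),(348,145),(275,147)],.045);print('cheek',q)
print('red lines',plane(m,[(294,152),(301,212),(331,152),(339,208)],.012))
print('pad',plane(m,[(301,80),(317,80),(297,143),(324,143)],.04))
```

```text
lug (306, 176, 20, 8) ((315.480224609375, 179.30197143554688), (5.870719909667969, 19.40322494506836), 84.2894058227539)
ledge [[276.459  148.0492]
 [331.6393 143.0328]
 [337.9918 212.9098]
 [282.8115 217.9262]]
lug top mid [[0.5573 0.1361 0.04  ]]
[[0.5064 0.1882 0.012 ]
 [0.5894 0.1812 0.012 ]
 [0.5817 0.0714 0.012 ]
 [0.4932 0.0782 0.012 ]]
front corners [[0.4969 0.0791 0.012 ]
 [0.6087 0.0682 0.012 ]] mid [0.5528 0.0737 0.012 ]
cheek [[0.5259 0.3136 0.045 ]
 [0.6219 0.305  0.045 ]
 [0.6103 0.1767 0.045 ]
 [0.5103 0.1913 0.045 ]]
red lines [[0.5313 0.1778 0.012 ]
 [0.5238 0.083  0.012 ]
 [0.5863 0.1682 0.012 ]
 [0.5845 0.0792 0.012 ]]
pad [[0.5619 0.2713 0.04  ]
 [0.5828 0.2676 0.04  ]
 [0.5409 0.1912 0.04  ]
 [0.5781 0.1847 0.04  ]]
```

Run:
```python
from h import *
print(delta([.559,.156,.033],1.485), bot.tips_ahead)
```

```text
(array([ 14.3,  -8.4, 245.5]), array([-0.02,  0.01, -4.94])) 0.008
```

```bash
python3 -m creep '14 -8.5 20 0 0 -4.9 1;0 0 40 0 0 0 1;0 0 40 0 0 0 1;0 0 40 0 0 0 1;0 0 40 0 0 0 1;0 0 20 0 0 0 1;0 0 0 0 0 0 1;0 0 0 0 0 0 1'
python3 - <<'E'
from h import *
np.set_printoptions(precision=4,suppress=True)
s=bot.state();m=bot.camera_model("wrist")
a=bot.snapshot("wrist");cv2.imwrite("pics/w2.png",a[:,:,::-1]);np.save("w2.npy",m,allow_pickle=True)
print(s['clock'],s['eef_pos'],s['eef_rot'])
e=s['eef_pos'].copy();e[2]-=.008;print(proj(m,e))
E
```

```text
clock: 3.37
eef_pos: [0.5585, 0.1557, 0.0779]
eef_rot: [-3.139, 0.001, 1.482]
contact_force: [0.1, 0.0, 0.8]
finger_gap: 0.0006
finger_force: 0.0
3.3667 [0.5585 0.1557 0.0779] [-3.1393  0.0008  1.4824]
[[319.3142 236.6822]]
```

View pics/w2.png

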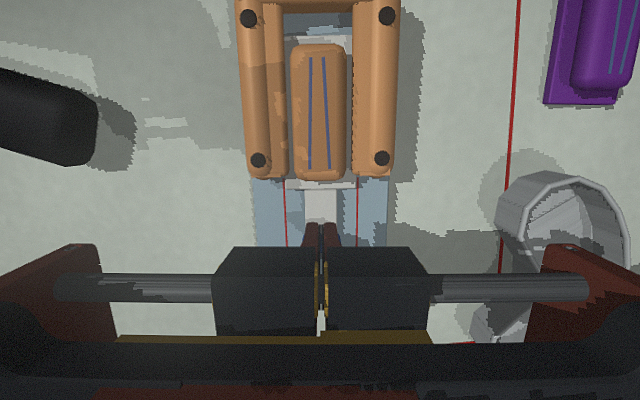

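The tongue (columns 305–337) runs straight under the fingers, the plate's near edge is at row 188 and the pad is centred at column 319. The lug is hidden behind the fingers.

Run:
```python
from h import *
np.set_printoptions(precision=4,suppress=True)
m=np.load("w2.npy",allow_pickle=True).item()
print(plane(m,[(321,188),(321,191)],.020),plane(m,[(321,190)],.012), plane(m,[(321,178)],.04))
print('red',plane(m,[(287,240),(284,180),(357,240),(355,190)],.012))
```

```text
[[0.5613 0.176  0.02  ]
 [0.5611 0.1736 0.02  ]] [[0.561  0.1726 0.012 ]] [[0.5624 0.1875 0.04  ]]
red [[0.5281 0.1314 0.012 ]
 [0.5319 0.1835 0.012 ]
 [0.5879 0.1262 0.012 ]
 [0.5887 0.1702 0.012 ]]
```

```bash
python3 -m creep '0 2 20 0 0 0 1;0 0 15 0 0 0 1;0 0 6 0 0 0 1;0 0 4 0 0 0 1;0 0 0 0 0 0 1;0 0 0 0 0 0 1'
```

```text
clock: 3.92
eef_pos: [0.5619, 0.1559, 0.0349]
eef_rot: [3.14, -0.001, 1.481]
contact_force: [-0.6, 0.7, 1.1]
finger_gap: 0.0008
finger_force: 0.0
```

```bash
python3 -m creep '-3 0 0 0 0 0 1;-3 0 0 0 0 0 1;-4 0 0 0 0 0 1;-4 0 0 0 0 0 1;-4 0 0 0 0 0 1;-4 0 0 0 0 0 1;-4 0 0 0 0 0 1;-4 0 0 0 0 0 1'
```

```text
clock: 4.58
eef_pos: [0.5584, 0.1253, 0.0337]
eef_rot: [-3.142, -0.0, 1.48]
contact_force: [0.2, 2.6, 1.5]
finger_gap: 0.0001
finger_force: 1.3
```

```bash
python3 -m creep '-5 0 0 0 0 0 1;-5 0 0 0 0 0 1;-5 0 0 0 0 0 1;-5 0 0 0 0 0 1;-5 0 0 0 0 0 1;-5 0 0 0 0 0 1;-5 0 0 0 0 0 1;-5 0 0 0 0 0 1;-5 0 0 0 0 0 1;-5 0 0 0 0 0 1'
python3 - <<'E'
from h import *
np.set_printoptions(precision=4,suppress=True)
s=bot.state();m=bot.camera_model("wrist")
a=bot.snapshot("wrist");cv2.imwrite("pics/w3.png",a[:,:,::-1]);np.save("w3.npy",m,allow_pickle=True)
print(s['eef_pos'],s['eef_rot'],s['contact_force'])
E
```

```text
clock: 5.42
eef_pos: [0.5538, 0.0754, 0.0336]
eef_rot: [-3.141, 0.0, 1.48]
contact_force: [0.6, 2.5, 2.1]
finger_gap: 0.0004
finger_force: 1.2
[0.5538 0.0754 0.0336] [-3.1415  0.      1.4803] [0.5767 2.496  2.127 ]
```

View pics/w3.png

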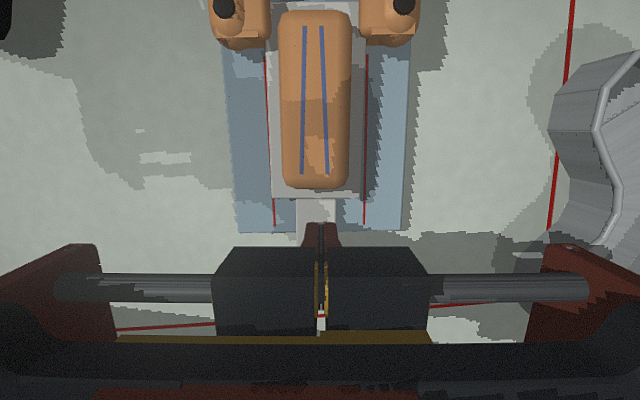

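The cartridge is following straight: pad spans rows 10–187 around column 316, with the ledge front edge near row 232. One check, then the rest of the pull.

```bash
python3 - <<'E'
from h import *
np.set_printoptions(precision=4,suppress=True)
m=np.load("w3.npy",allow_pickle=True).item()
print('pad far/near',plane(m,[(316,11),(316,184)],.039),'plate end',plane(m,[(317,197)],.02),'front',plane(m,[(240,233),(408,229)],.012))
print('mouth cheeks',plane(m,[(245,48),(390,46)],.03))
E
python3 -m creep '-5 0 0 0 0 0 1;-5 0 0 0 0 0 1;-5 0 0 0 0 0 1;-5 0 0 0 0 0 1;-5 0 0 0 0 0 1;-5 0 0 0 0 0 1;-4 0 0 0 0 0 1;0 0 0 0 0 0 1;0 0 0 0 0 0 1'
```

```text
pad far/near [[0.5633 0.1961 0.039 ]
 [0.5554 0.112  0.039 ]] plate end [[0.5545 0.0998 0.02  ]] front [[0.4996 0.0774 0.012 ]
 [0.6137 0.07   0.012 ]]
mouth cheeks [[0.5249 0.1856 0.03  ]
 [0.6004 0.1797 0.03  ]]
clock: 6.22
eef_pos: [0.5507, 0.0417, 0.0337]
eef_rot: [-3.141, 0.0, 1.48]
contact_force: [0.3, 0.3, -0.1]
finger_gap: 0.0004
finger_force: 0.0
```

```bash
python3 -m creep '3 0 0 0 0 0 1;0 0 -20 0 0 0 1;0 0 -40 0 0 0 0.6;0 0 -20 0 0 0 0.3;36 0 0 0 0 0 0.2;36 0 0 0 0 0 0;4 0 0 0 0 0 0;0 0 0 0 0 0 0;0 0 0 0 0 0 0;0 0 0 0 0 0 0'
python3 - <<'E'
from h import *
np.set_printoptions(precision=4,suppress=True)
s=bot.state();m=bot.camera_model("wrist")
a=bot.snapshot("wrist");cv2.imwrite("pics/w4.png",a[:,:,::-1]);np.save("w4.npy",m,allow_pickle=True)
print(s['eef_pos'],s['eef_rot'],s['contact_force'])
E
```

```text
clock: 7.05
eef_pos: [0.5575, 0.1201, 0.1133]
eef_rot: [-3.141, 0.001, 1.48]
contact_force: [-0.1, 0.3, -0.5]
finger_gap: 0.0506
finger_force: 0.0
[0.5575 0.1201 0.1133] [-3.1406  0.0005  1.4803] [-0.1438  0.3339 -0.4921]
```

View pics/w4.png

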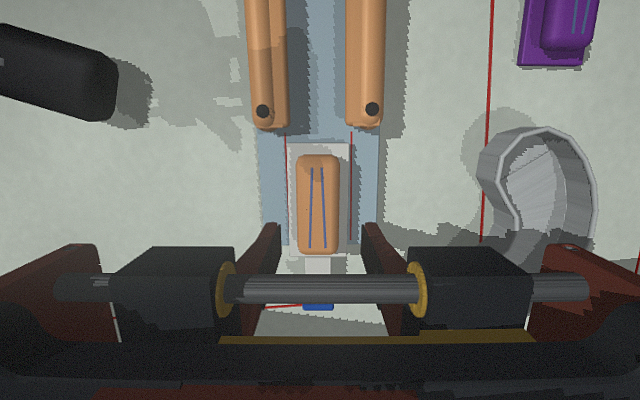

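The cartridge lies clear on the ledge, with its pad at rows 155–253 and columns 296–340, the plate's far edge at row 143 and the lug at (318,306).

Run:
```python
from h import *
np.set_printoptions(precision=4,suppress=True)
m=np.load("w4.npy",allow_pickle=True).item()
p=plane(m,[(318,155),(318,252)],.038);print('pad',p,p.mean(0))
print('plate far corners',plane(m,[(288,143),(350,142)],.02),'lug',plane(m,[(318,305)],.044),'padsides',plane(m,[(297,200),(339,200)],.036))
c=plane(m,[(318.5,142.5)],.02)[0];u=np.array([np.cos(1.48),np.sin(1.48),0]);mid=c-.055*u;print('mid from plate',mid)
mid=(p.mean(0)+mid)/2;mid[2]=.032;print(mid,delta(mid,1.48))
```

```text
pad [[0.56   0.1647 0.038 ]
 [0.552  0.078  0.038 ]] [0.556  0.1213 0.038 ]
plate far corners [[0.5343 0.1759 0.02  ]
 [0.5888 0.1718 0.02  ]] lug [[0.5473 0.0271 0.044 ]] padsides [[0.5382 0.1275 0.036 ]
 [0.5745 0.1243 0.036 ]]
mid from plate [0.5562 0.1191 0.02  ]
[0.5561 0.1202 0.032 ] (array([ 0.2, -1.4, 81.3]), array([-0.05,  0.03, -0.02]))
```

```bash
python3 -m creep '0 -1.4 0 0 0 0 0;0 0 0 0 0 0 0;0 0 30 0 0 0 0;0 0 30 0 0 0 0;0 0 12 0 0 0 0;0 0 8 0 0 0 0;0 0 0 0 0 0 0;0 0 0 0 0 0 0' && python3 -m creep '0 0 0 0 0 0 0.3;0 0 0 0 0 0 0.5;0 0 0 0 0 0 0.6;0 0 0 0 0 0 0.7;0 0 0 0 0 0 0.7;0 0 0 0 0 0 0.7;0 0 0 0 0 0 0.7;0 0 0 0 0 0 0.7' 25
```

```text
clock: 7.77
eef_pos: [0.5569, 0.1208, 0.034]
eef_rot: [3.142, 0.0, 1.48]
contact_force: [-0.0, -0.2, 1.1]
finger_gap: 0.0877
finger_force: 0.0
clock: 8.43
eef_pos: [0.5562, 0.1209, 0.0337]
eef_rot: [-3.141, 0.0, 1.48]
contact_force: [-2.5, 0.1, 2.8]
finger_gap: 0.0379
finger_force: 1.2
```

```bash
python3 -m creep '0 0 0 0 0 0 1;0 0 0 0 0 0 1;0 0 0 0 0 0 1;0 0 0 0 0 0 1' 25 && python3 -m creep '0 0 -3 0 0 0 1;0 0 -5 0 0 0 1;0 0 -10 0 0 0 1;0 0 0 0 0 0 1;0 0 0 0 0 0 1'
```

```text
clock: 8.77
eef_pos: [0.5562, 0.1209, 0.0337]
eef_rot: [-3.141, 0.0, 1.48]
contact_force: [-2.0, -0.1, 4.0]
finger_gap: 0.0377
finger_force: 25.0
clock: 9.18
eef_pos: [0.5574, 0.121, 0.0526]
eef_rot: [3.14, -0.001, 1.48]
contact_force: [-0.6, 0.7, -2.9]
finger_gap: 0.0378
finger_force: 25.0
```

```bash
python3 -m creep '0 0 -20 0 0 0 1;0 0 -35 0 0 0 1;0 0 -35 0 0 0 1;0 0 -35 0 0 0 1;0 0 -35 0 0 0 1;0 0 -25 0 0 0 1;0 0 -12 0 0 0 1;-10 -2 0 0 0 0 1;-20 -4 0 0 0 0 1;-30 -5 0 0 0 0 1;-33 -5 0 0 0 0 1;-33 -5 0 0 0 0 1' && python3 -m creep '-33 -5 0 0 0 0 1;-33 -5 0 0 0 0 1;-33 -5 0 0 0 0 1;-33 -5 0 0 0 0 1;-33 -5 0 0 0 0 1;-33 -5 0 0 0 0 1;-33 -5 0 0 0 0 1;-33 -5 0 0 0 0 1;-33 -5 0 0 0 0 1;-33 -5 0 0 0 0 1;-33 -5 0 0 0 0 1;-28 -5 0 0 0 0 1' && python3 -m creep '-16 -4 0 0 0 2 1;-8 -3 0 0 0 3 1;0 0 0 0 0 2 1;0 0 0 0 0 1 1;0 0 0 0 0 0 1;0 0 0 0 0 0 1'
python3 - <<'E'
from h import *
np.set_printoptions(precision=4,suppress=True)
s=bot.state();m=bot.camera_model("wrist")
a=bot.snapshot("wrist");cv2.imwrite("pics/w5.png",a[:,:,::-1]);np.save("w5.npy",m,allow_pickle=True)
print(s['eef_pos'],s['eef_rot'],s['contact_force'],s['joints'])
E
```

```text
clock: 10.18
eef_pos: [0.522, -0.0041, 0.2461]
eef_rot: [-3.138, 0.001, 1.482]
contact_force: [1.0, -0.5, -1.5]
finger_gap: 0.0377
finger_force: 25.0
clock: 11.18
eef_pos: [0.4268, -0.3881, 0.2459]
eef_rot: [-3.138, -0.002, 1.48]
contact_force: [0.5, -0.6, -2.4]
finger_gap: 0.0378
finger_force: 25.0
clock: 11.68
eef_pos: [0.4191, -0.4092, 0.2473]
eef_rot: [-3.14, -0.001, 1.342]
contact_force: [1.0, 0.7, -3.0]
finger_gap: 0.038
finger_force: 25.0
[ 0.4191 -0.4092  0.2473] [-3.1396 -0.0012  1.3417] [ 1.0286  0.7365 -2.9705] [-0.7938  0.3481  1.7031 -0.      1.0928 -0.5647]
```

View pics/w5.png

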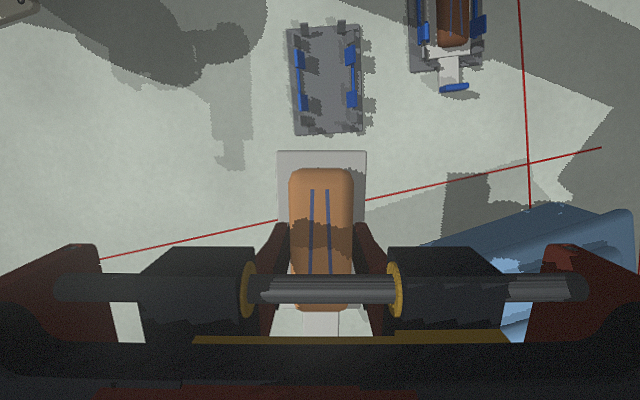

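The empty cradle is in full view: base corners near (289,32), (360,28), (364,133) and (296,136), with four blue tabs around (299,56), (303,100), (350,56) and (352,94). The held plate's far edge is level at row 151.

Run:
```python
from h import *
np.set_printoptions(precision=4,suppress=True)
m=np.load("w5.npy",allow_pickle=True).item();a=cv2.imread("pics/w5.png");h=cv2.cvtColor(a,cv2.COLOR_BGR2HSV)
k=cv2.inRange(h,(100,130,50),(125,255,255));k[:,:280]=0;k[145:]=0;k[:,375:]=0
n,l,st,c=cv2.connectedComponentsWithStats(k)
b=[(c[i],st[i]) for i in range(1,n) if st[i][4]>15]
for q,s in b:print(q,s,plane(m,[q],.022)[0])
# grey base: darker, low saturation
g=cv2.inRange(h,(0,0,40),(180,60,140));g[:,:275]=0;g[145:]=0;g[:,380:]=0
cv2.imwrite("pics/m.png",g)
B=plane(m,[(289,32),(360,28),(365,132),(296,136)],.006);print(B,B.mean(0))
for i,j in((3,0),(2,1)):d=B[j]-B[i];print(np.arctan2(d[1],d[0]),np.linalg.norm(d))
up=cv2.resize(a[15:150,270:385],None,fx=5,fy=4.4,interpolation=cv2.INTER_CUBIC);cv2.imwrite("pics/c5.png",up)
e=plane(m,[(277,151),(366,151)],.2473-.0217+.008);print('plate edge',e,'len',np.linalg.norm(e[1]-e[0]))
```

```text
[349.7302  54.9312] [344  45  12  21 189] [ 0.4907 -0.2653  0.022 ]
[295.9701  57.8358] [294  49   6  18  67] [ 0.4239 -0.2532  0.022 ]
[351.751   91.8838] [346  64  11  44 241] [ 0.4843 -0.3092  0.022 ]
[298.7377  90.2459] [296  68   6  43 122] [ 0.4178 -0.2916  0.022 ]
[[ 0.4222 -0.2173  0.006 ]
 [ 0.5125 -0.2336  0.006 ]
 [ 0.4937 -0.3637  0.006 ]
 [ 0.3985 -0.3471  0.006 ]] [ 0.4567 -0.2904  0.006 ]
1.390212119072213 0.1319711955072536
1.427101759997416 0.13145651125961344
plate edge [[ 0.4064 -0.3517  0.2336]
 [ 0.4587 -0.3639  0.2336]] len 0.05362975047110813
```

View pics/c5.png

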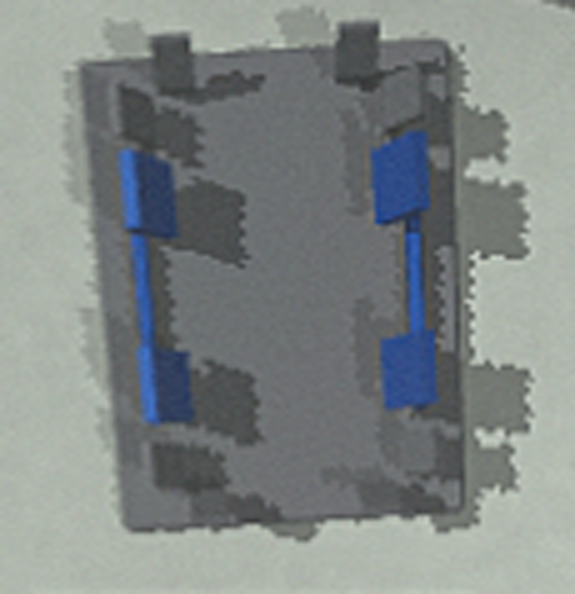

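The crop shows base corners at crop pixels (82,62), (447,40), (463,512) and (128,530), with two tabs per side and the cradle turned a little against the tool.

Run:
```python
from h import *
np.set_printoptions(precision=4,suppress=True)
m=np.load("w5.npy",allow_pickle=True).item()
f=lambda L:[(270+x/5-.4,15+y/4.4-.4) for x,y in L]
B=plane(m,f([(82,62),(447,40),(463,512),(128,530)]),.006);C=B.mean(0);print(B,C)
def an(d):return np.arctan2(d[1],d[0])
print('long',an(B[0]-B[3]),an(B[1]-B[2]),np.linalg.norm(B[0]-B[3]),'short',an(B[0]-B[1])-np.pi/2,an(B[3]-B[2])-np.pi/2,np.linalg.norm(B[0]-B[1]))
T=plane(m,f([(120,150),(372,148),(430,402),(188,418)]),.02);print('tabs',T)
D=bot.camera_model('side');S=bot.camera_model('scene')
for n,M in(('side',D),('scene',S)):print(n,proj(M,B).round(1).tolist())
for z in(.1,.06):print(delta([C[0],C[1],z],1.39))
```

```text
[[ 0.4194 -0.2126  0.006 ]
 [ 0.5123 -0.2283  0.006 ]
 [ 0.4902 -0.3614  0.006 ]
 [ 0.3977 -0.3456  0.006 ]] [ 0.4549 -0.287   0.006 ]
long 1.4091786695052149 1.4061711844834859 0.1347290472012237 short 1.4033759751620796 1.401735369085419 0.094154695866028
tabs [[ 0.4235 -0.2417  0.02  ]
 [ 0.4856 -0.2557  0.02  ]
 [ 0.4859 -0.3273  0.02  ]
 [ 0.4227 -0.3173  0.02  ]]
side [[408.2, 139.7], [375.5, 126.4], [396.8, 98.4], [427.8, 110.2]]
scene [[194.9, 201.7], [198.2, 233.7], [142.5, 246.8], [142.0, 213.9]]
(array([127. ,   7.1, 147.8]), array([-0.08, -0.05, -2.75]))
(array([126.9,   7.2, 187.8]), array([-0.08, -0.05, -2.75]))
```

```bash
python3 -m creep '15 1 0 0 0 0 1;30 2 0 0 0 0 1;30 2 0 0 0 0 1;30 2 0 0 0 0 1;15 0 0 0 0 0 1;7 0 0 0 0 0 1;0 0 0 0 0 -3.6 1;0 0 15 0 0 0 1;0 0 35 0 0 0 1;0 0 35 0 0 0 1;0 0 35 0 0 0 1;0 0 15 0 0 0 1' && python3 -m creep '0 0 8 0 0 0 1;0 0 0 0 0 0 1;0 0 0 0 0 0 1'
python3 - <<'E'
from h import *
np.set_printoptions(precision=4,suppress=True)
s=bot.state();m=bot.camera_model("wrist")
a=bot.snapshot("wrist");cv2.imwrite("pics/w6.png",a[:,:,::-1]);np.save("w6.npy",m,allow_pickle=True)
print(s['eef_pos'],s['eef_rot'],s['contact_force'],delta([.4549,-.287,.05],1.405))
E
```

```text
clock: 12.73
eef_pos: [0.4536, -0.2863, 0.11]
eef_rot: [-3.137, -0.002, 1.404]
contact_force: [-0.2, -0.3, -2.2]
finger_gap: 0.0376
finger_force: 25.0
clock: 12.98
eef_pos: [0.4561, -0.288, 0.1062]
eef_rot: [3.141, 0.0, 1.404]
contact_force: [-0.1, -0.6, -3.4]
finger_gap: 0.0379
finger_force: 25.0
[ 0.4561 -0.288   0.1062] [3.1409 0.0003 1.4037] [-0.1087 -0.6258 -3.3964] (array([ 1.1, -1.9, 56.9]), array([ 0.12,  0.05, -0.08]))
```

View pics/w6.png

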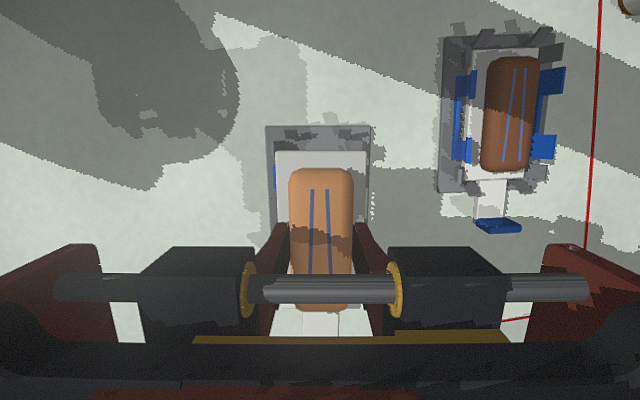

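The cradle's far edge shows at row 126 (columns 265–371), in line and parallel with the held plate's edge at row 151 (columns 276–368).

Run:
```python
from h import *
np.set_printoptions(precision=4,suppress=True)
m=np.load("w6.npy",allow_pickle=True).item()
u=np.array([np.cos(1.404),np.sin(1.404),0])
p=plane(m,[(265,126),(371.5,125)],.006);print(p,'width',np.linalg.norm(p[1]-p[0]),'centre',p.mean(0)-.068*u)
e=plane(m,[(276,151),(367.5,150.5)],.1062-.0217+.008);print('cart mid',e.mean(0)-.055*u)
```

```text
[[ 0.4193 -0.2127  0.006 ]
 [ 0.5133 -0.2277  0.006 ]] width 0.09517531414701655 centre [ 0.455  -0.2873  0.006 ]
cart mid [ 0.4573 -0.2901  0.0925]
```

```bash
python3 -m creep '1.5 -2 0 0 0 0 1;0 0 15 0 0 0 1;0 0 15 0 0 0 1;0 0 10 0 0 0 1;0 0 5 0 0 0 1;0 0 5 0 0 0 1;0 0 4 0 0 0 1;0 0 0 0 0 0 1;0 0 0 0 0 0 1' && python3 -m creep '0 0 2 0 0 0 1;0 0 2 0 0 0 1;0 0 2 0 0 0 1;0 0 0 0 0 0 1'
```

```text
clock: 13.78
eef_pos: [0.454, -0.286, 0.0519]
eef_rot: [3.141, 0.0, 1.404]
contact_force: [-0.2, -0.5, -2.3]
finger_gap: 0.0376
finger_force: 25.0
clock: 14.12
eef_pos: [0.4537, -0.2858, 0.0454]
eef_rot: [-3.141, -0.0, 1.403]
contact_force: [-0.9, 0.8, -3.2]
finger_gap: 0.0375
finger_force: 25.0
```

```bash
python3 -m creep '0 0 1 0 0 0 1;0 0 1 0 0 0 1;0 0 0 0 0 0 1' && python3 -m creep '0 0 1 0 0 0 1;0 0 1 0 0 0 1;0 0 0 0 0 0 1'
```

```text
clock: 14.37
eef_pos: [0.4538, -0.2859, 0.0435]
eef_rot: [-3.141, -0.0, 1.403]
contact_force: [-0.5, -0.1, -2.8]
finger_gap: 0.038
finger_force: 25.0
clock: 14.62
eef_pos: [0.4541, -0.2861, 0.0419]
eef_rot: [3.141, 0.0, 1.404]
contact_force: [-0.4, -0.1, -0.0]
finger_gap: 0.0381
finger_force: 25.0
```

Weight taken off: it rests on the clips. Release and retreat upward, close the jaws, and look.

```bash
python3 -m creep '0 0 0 0 0 0 0.5;0 0 0 0 0 0 0.4;0 0 0 0 0 0 0.4;0 0 0 0 0 0 0.4;0 0 -5 0 0 0 0.4;0 0 -10 0 0 0 0.4;0 0 -20 0 0 0 0.4;0 0 -15 0 0 0 0.6;0 0 0 0 0 0 1;0 0 0 0 0 0 1;0 0 0 0 0 0 1;0 0 0 0 0 0 1' 10
python3 - <<'E'
from h import *
np.set_printoptions(precision=4,suppress=True)
m=bot.camera_model("wrist");s=bot.state()
a=bot.snapshot("wrist");cv2.imwrite("pics/w7.png",a[:,:,::-1]);np.save("w7.npy",m,allow_pickle=True)
print(s['eef_pos'],s['eef_rot'],s['finger_gap'])
E
```

```text
clock: 15.62
eef_pos: [0.4533, -0.2856, 0.091]
eef_rot: [-3.14, -0.0, 1.404]
contact_force: [-0.8, -0.0, -0.4]
finger_gap: 0.0228
finger_force: 0.0
[ 0.4533 -0.2856  0.091 ] [-3.1405 -0.0005  1.4035] 0.02278224427982184
```

View pics/w7.png

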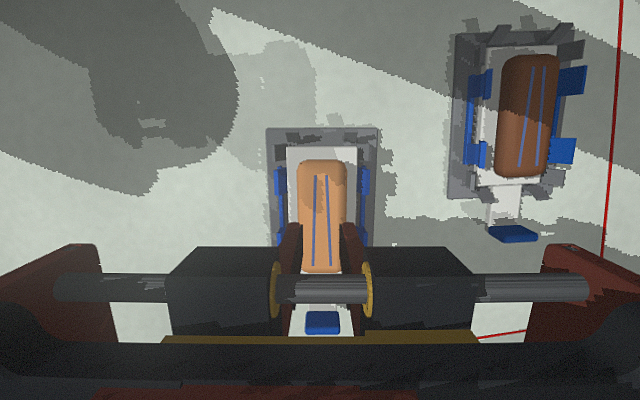

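The cartridge lies in the cradle: plate far edge at row 146 (columns 287–355), centred in the base (columns 265–380). That was my 11th picture, one over the limit of 10, so I won't view any more and will go on by numbers alone.

Run:
```python
from h import *
np.set_printoptions(precision=4,suppress=True)
m=np.load("w7.npy",allow_pickle=True).item()
u=np.array([np.cos(1.404),np.sin(1.404),0])
p=plane(m,[(265,128.5),(380,127)],.006);print('cradle',p.mean(0)-.068*u)
e=plane(m,[(287,146.5),(355,146)],.029);print('cart',e.mean(0)-.055*u,np.linalg.norm(e[1]-e[0]))
q=plane(m,[(322,159),(322,271)],.047);print('pad',q.mean(0),np.linalg.norm(q[1]-q[0]))
```

```text
cradle [ 0.4554 -0.2873  0.006 ]
cart [ 0.4541 -0.288   0.029 ] 0.052540807137147434
pad [ 0.4553 -0.2855  0.047 ] 0.08885544498469367
```

```bash
python3 -m creep '0 0 0 0 0 0 1;0 0 0 0 0 0 1;0 0 0 0 0 0 1;0 0 0 0 0 0 1;0 0 10 0 0 0 1;0 0 10 0 0 0 1;0 0 5 0 0 0 1;0 0 2 0 0 0 1;0 0 0 0 0 0 1;0 0 0 0 0 0 1'
```

```text
clock: 16.5
eef_pos: [0.4537, -0.2859, 0.0643]
eef_rot: [-3.141, -0.0, 1.403]
contact_force: [-0.0, -0.1, -0.3]
finger_gap: 0.0002
finger_force: 0.0
```

```bash
python3 -m creep '-0.5 1 2 0 0 0 1;0 0 2 0 0 0 1;0 0 2 0 0 0 1;0 0 0 0 0 0 1' && python3 -m creep '0 0 1 0 0 0 1;0 0 1 0 0 0 1;0 0 1 0 0 0 1;0 0 0 0 0 0 1'&& python3 -m creep '0 0 1 0 0 0 1;0 0 1 0 0 0 1;0 0 0 0 0 0 1'
```

```text
clock: 16.83
eef_pos: [0.4546, -0.2865, 0.0585]
eef_rot: [-3.141, -0.0, 1.404]
contact_force: [0.1, 0.2, 0.4]
finger_gap: 0.0006
finger_force: 0.0
clock: 17.17
eef_pos: [0.455, -0.2867, 0.0559]
eef_rot: [3.141, 0.0, 1.403]
contact_force: [-0.3, 0.7, 2.9]
finger_gap: 0.0006
finger_force: 1.4
clock: 17.42
eef_pos: [0.4551, -0.2868, 0.054]
eef_rot: [3.141, 0.0, 1.404]
contact_force: [-0.6, -0.1, 5.1]
finger_gap: 0.0004
finger_force: 2.3
```

```bash
python3 -m creep '0 0 1 0 0 0 1;0 0 1 0 0 0 1;0 0 1 0 0 0 1;0 0 0 0 0 0 1' && python3 -m creep '0 0 1 0 0 0 1;0 0 1 0 0 0 1;0 0 1 0 0 0 1;0 0 0 0 0 0 1'&& python3 -m creep '0 0 1 0 0 0 1;0 0 1 0 0 0 1;0 0 0 0 0 0 1'
```

```text
clock: 17.75
eef_pos: [0.4551, -0.2869, 0.0508]
eef_rot: [3.141, 0.0, 1.404]
contact_force: [1.6, -1.4, 1.9]
finger_gap: 0.0001
finger_force: 1.2
clock: 18.08
eef_pos: [0.4543, -0.2863, 0.0473]
eef_rot: [-3.14, -0.0, 1.404]
contact_force: [-1.6, 0.2, 0.4]
finger_gap: 0.0004
finger_force: 0.0
clock: 18.33
eef_pos: [0.4539, -0.2861, 0.0451]
eef_rot: [-3.14, -0.001, 1.403]
contact_force: [-0.5, 0.0, -0.3]
finger_gap: 0.0007
finger_force: 0.0
```

```bash
python3 -m creep '0 0 1 0 0 0 1;0 0 1 0 0 0 1;0 0 1 0 0 0 1;0 0 0 0 0 0 1' && python3 -m creep '0 0 1 0 0 0 1;0 0 1 0 0 0 1;0 0 0 0 0 0 1'
```

```text
clock: 18.67
eef_pos: [0.4547, -0.2865, 0.0425]
eef_rot: [-3.142, -0.0, 1.403]
contact_force: [0.3, 0.4, -0.3]
finger_gap: 0.0005
finger_force: 0.0
clock: 18.92
eef_pos: [0.4548, -0.2866, 0.0422]
eef_rot: [3.141, 0.0, 1.404]
contact_force: [-4.6, 3.3, 20.7]
finger_gap: 0.0007
finger_force: 10.3
```

```bash
python3 -m creep '0 0 -2 0 0 0 1;0 0 -3 0 0 0 1;0 0 0 0 0 0 1;0 0 0 0 0 0 1;0 0 2 0 0 0 1;0 0 1 0 0 0 1;0 0 0 0 0 0 1' && python3 -m creep '0 0 1 0 0 0 1;0 0 0.7 0 0 0 1;0 0 0 0 0 0 1' && python3 -m creep '0 0 -5 0 0 0 1;0 0 -20 0 0 0 1;0 0 -40 0 0 0 1;0 0 -40 0 0 0 1;-40 0 -20 0 0 0 1;-40 0 0 0 0 0 1;-35 0 0 0 0 0 1;0 0 0 0 0 0 1;0 0 0 0 0 0 1'
python3 - <<'E'
from h import *
np.set_printoptions(precision=4,suppress=True)
m=bot.camera_model("wrist");s=bot.state();a=bot.snapshot("wrist")[:,:,::-1].copy();cv2.imwrite("pics/w8.png",a);np.save("w8.npy",m,allow_pickle=True)
print(s['eef_pos'],s['contact_force'])
x0,y0=proj(m,[.455,-.287,.034])[0];print(x0,y0)
h=cv2.cvtColor(a,cv2.COLOR_BGR2HSV)
def blob(lo,hi):
    k=cv2.inRange(h,lo,hi);w=np.zeros_like(k);w[:230,int(x0-60):int(x0+60)]=255;k&=w
    k=cv2.morphologyEx(k,cv2.MORPH_OPEN,np.ones((3,3)))
    return [c for c in cv2.findContours(k,0,1)[0] if cv2.contourArea(c)>40]
for c in blob((5,70,60),(20,200,255)):
    r=cv2.minAreaRect(c);b=plane(m,cv2.boxPoints(r),.033);print('pad',r,b.mean(0));
    d=[b[1]-b[0],b[2]-b[1]];d=max(d,key=np.linalg.norm);print(np.linalg.norm(d),np.arctan2(d[1],d[0])%np.pi)
for c in blob((100,130,40),(125,255,255)):print('blue',cv2.boundingRect(c),plane(m,[cv2.minAreaRect(c)[0]],.025))
E
```

```text
clock: 19.5
eef_pos: [0.4546, -0.2865, 0.0424]
eef_rot: [-3.141, -0.0, 1.404]
contact_force: [-0.3, 0.5, 1.5]
finger_gap: 0.0008
finger_force: 0.5
clock: 19.75
eef_pos: [0.4547, -0.2866, 0.0422]
eef_rot: [-3.141, -0.0, 1.404]
contact_force: [-4.8, 3.0, 19.5]
finger_gap: 0.0002
finger_force: 10.0
clock: 20.5
eef_pos: [0.4354, -0.3985, 0.1643]
eef_rot: [-3.142, -0.0, 1.401]
contact_force: [-0.1, 0.4, -0.5]
finger_gap: 0.0006
finger_force: 0.0
[ 0.4354 -0.3985  0.1643] [-0.1284  0.4344 -0.4721]
320.17171596465255 77.89233669306367
pad ((320.9999694824219, 78.99999237060547), (37.99999237060547, 97.99998474121094), 0.0) [ 0.4554 -0.2895  0.033 ]
0.08890960807356244 1.3853729119422264
blue (308, 174, 28, 7) [[ 0.4397 -0.3839  0.025 ]]
blue (347, 94, 12, 23) [[ 0.4831 -0.3164  0.025 ]]
blue (284, 64, 4, 30) [[ 0.4212 -0.2802  0.025 ]]
blue (280, 38, 5, 23) [[ 0.4233 -0.2533  0.025 ]]
blue (348, 37, 12, 25) [[ 0.4916 -0.2651  0.025 ]]
```

Re-pressing meets solid resistance at the same height, with the pad top 34 mm above the table as it should be when seated. The cartridge is centred and in line, and the arm is clear.

```bash
python3 -c "
from bench import bot
print(bot.hand_in())"
```

```text
the job is handed in; nothing more can be done
None
```

I drew the cartridge out level, laid it in the empty cradle and pressed it home at about 20 N, then handed in at about 20.5 s with the arm clear; the hand-in gave no verdict, and I viewed 11 pictures, one over the limit of 10.

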